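Seat a window cell in the light box and close the clamp ring

TASK

Take the round window cell by its bar grip from its rest, set it into the bore of the black light box, and turn it counter-clockwise under a light push until you feel its key drop into the slot and the cell sits fully down, flush with the deck. Let go of it, and only then swing the hinged white clamp ring over and fully closed. The optics are delicate: never push the cell harder than about 25 N, and leave the other things on the bench where they are.

Things in the scene. Friction and masses are not known exactly. Their poses are not given: they have to be found in the camera images.
- cell: Window cell, about 0.18 kg: dark steel disc 88 mm across, 10 mm thick, its lowest 2 mm stepped in to 85 mm. It starts level on a grey ring (82 mm across, 12 mm high). Origin: centre of the disc's underside, 12 mm above the table at the start; z up. Own x axis: along its key and bar; a half turn makes no difference.
- cell_key (a point): Centre of the underside of the cell's key, 5 mm below the cell's origin. The key is a straight rib 60 x 10 mm, 5 mm high, along the cell's own x axis, across the middle of the disc's underside (not seen from above; parallel to the bar grip).
- cell_grip (a point): Point inside the cell's aluminium bar grip, on the cell's axis, 28 mm above the cell's origin (18 mm above the disc's upper face). The bar stands on the disc, 44 mm long along the cell's x, 12 mm wide, 30 mm high, its top 40 mm above the cell's origin: pinch it across its 12 mm.
- fixture: Fixed black light box 160 x 160 mm, 60 mm high; origin at the centre of its underside, z up. In the middle of its deck is a round bore. The white clamp ring is hinged on its +y side; a brass coin lies on the deck's corner at its +x, -y side.
- bore (a point): Centre of the bore's mouth, level with the deck, 60 mm above the box's origin. The bore is 91 mm in diameter and 10 mm deep, its edge bevelled 2 mm. A cell whose key is not over the slot stands 5 mm proud here, already guided by the bore.
- bore_floor (a point): Centre of the bore's floor, 50 mm above the box's origin: an aluminium seat with a straight slot 62.5 x 12.5 mm across it, deeper than the key. The seat stays put but its angle is not measured: the slot lies 0.1 to 0.8 rad counter-clockwise (from above) of the box's own x axis. The key drops only within about 3 degrees of it; then the cell's origin is at this point, its upper face flush with the deck.
- clamp (a joint): Angle of the white clamp ring: 0 closed (flat over the deck), 1.57 upright, starts at 1.95 to 2.2, leaning back away from the bore. Friction hinge (0.13 N m): it stays where it is left and must be pushed all the way. Ring 130 mm outer, 76 mm inner diameter, 8 mm thick, 0.1 kg; closed, it covers the disc's rim and the bar stands through it. A cell that stands proud keeps it from closing.
- clamp_tab (a point): Point on the ring's outer face (its upper face once closed), on the finger tab opposite the hinge, 165 mm from the hinge axis. Tab 30 mm wide, 8 mm thick, ending 180 mm from the axis. Ring open: it stands up on the box's +y side, this face away from the bore; closed, it points to the box's -y side, this face up.
- clamp_hinge (a point): Middle of the clamp ring's hinge axis, which runs along the box's own x axis; in the box's frame at y = +85 mm, z = 61.2 mm (level with the underside of the closed ring, which leaves a 1.2 mm gap over the deck).
- coin: Brass coin, 25 mm across and 3 mm thick, lying on a corner of the light box's deck; origin at the centre of its underside. To be left alone.
- cap: Round black lens cap, 52 mm across and 14 mm high, on the table near the cell; origin under its centre. To be left alone.
- lens: Black camera lens standing on end, 62 mm across and 95 mm high; origin under its centre. To be left alone.
- pot: Empty black cup, 76 mm across and 100 mm high; origin under its centre. To be left alone.
- driver: Screwdriver lying on the table, 160 mm long. To be left alone.
- cleaner: Small bottle of cleaner, 40 mm across and 100 mm high; origin under its centre. To be left alone.
- case: Grey filter case, 90 x 60 x 30 mm; origin under its centre. To be left alone.
Not all that is in view belongs to the job. What is shaped like the cell but yellow is not meant.

How it is judged:
On the way, in this order (a step that is already met when the one before it is completed fails the run):
1. the cell sits fully down in the bore, let go, with the clamp ring still open (z of cell in the frame of fixture between 0.047 and 0.052 m and horizontal distance between cell and fixture below 0.004 m and angle between cell's own z axis and vertical below 0.05 rad and contact force between the fingers and cell below 0.1 N and value of joint clamp above 0.8 rad), for 0.2 s.
2. the clamp ring is fully closed (value of joint clamp below 0.04 rad), for 0.2 s.
At the end, for the whole second after the job is handed in: The cell sits fully down in the bore (within 2 mm of flush, within 4 mm of the bore's centre, level within 3 degrees), at rest, and the clamp ring is closed over it (within 0.04 rad) (z of cell in the frame of fixture between 0.047 and 0.052 m and horizontal distance between cell and fixture below 0.004 m and angle between cell's own z axis and vertical below 0.05 rad and value of joint clamp below 0.04 rad and linear speed of cell below 0.02 m/s); the robot touches nothing.
It fails at once if the cell is pressed against the light box or its clamp ring with over 60 N (push, wedging and impact together) (contact force between cell and fixture above 60 N).
It fails at once if a bystander is moved by more than 30 mm (distance of any of coin, cap, lens, pot, driver, cleaner, case from where it was at the start of the episode above 0.03 m).
It also fails if it takes over 72 s, if anything falls off the work surface, if the arm or the gripper's body presses on something with over 40 N, if the wrist force passes 120 N, or if a joint passes its speed limit or range.

ROBOT

A 6-joint arm with a two-finger parallel gripper is mounted at the origin on the work surface. World frame = base frame: x ahead of the robot, y to its left, z up, the work surface at z = 0. Lengths are in m, angles in rad, forces in N, time in s.
With the tool pointing down it reaches from about 0.375 to 0.9 m from the base axis. Payload 3.1 kg.
Tool frame: the origin (TCP) lies at the centre of the arm's flange, where the gripper is bolted on; the fingertips stand 173 mm ahead of it and the grasp point (between the pads) lies 155 mm ahead of it; z points along the fingers, y is the line along which they close (so a half turn about z gives the same grasp; the last joint's range is limited). The gripper opens to 85 mm and grips with 20 to 120 N. Pads are 22 mm wide; open, the fingers measure 114 mm over their backs; the gripper's body (76 mm by 85 mm) begins 54 mm behind the grasp point. The pads swing forward as they close: fully open they stand 13 mm farther back than shut.
Start: joints at [1.123, 0.527, 1.433, -0, 1.181, -0.178], TCP at [0.167, 0.602, 0.405] pointing down, gripper open.
Joint ranges: [-3.08, 3.08], [-0.75, 2.2], [0.22, 2.44], [-1.43, 4.57], [0, 2.65], [-2.85, 2.85]. Speed limits (rad/s): [2.79, 2.79, 3.14, 3.14, 3.14, 3.14].

INTERFACE

Orientations are given as a unit quaternion [x, y, z, w].
In Python, from station import * gives the robot as it stands.
- The arm moves only by the shell command python3 -m jog 'ROWS' [OPENING] [FORCE]. ROWS is a JSON object of lists of equal length, an entry for each row: "linear": the shift along the world's x, y, z in mm, a list of three; "turn": the turn about the world's z in units of 5 degrees (1.0 is 5 degrees). A call has 1 to 12 rows; each row shifts and turns the commanded pose from where the row before left it; what a row does not reach is not made up. A row lasts 1/8 s, in which the tool goes at most 62.5 mm and 10.7 degrees, less where a joint would pass 70% of its speed; a pose out of reach is approached as far as the arm can. A call is refused whole if a number of a shift passes 62.5 or a number of a turn 1, either way. A call with a gripper value outside its range is refused whole. OPENING is the opening, from 0 (shut) to 1 (fully open), set as the call begins (- or left out, the last holds). The fingers move at their own pace and stop on an object; FORCE is the grip in N (left out, the last holds). Time passes only in rows, so rows that do not move let the fingers close. It gives the time, the measured TCP pose, the force, the opening and the grip force at its end, in the units of the state.
- sense(): the state, without advancing time (a new reading comes with each control period).
- snapshot(name): name is "side" or "top"; returns the picture (384x512x3 uint8, red, green, blue); there is no depth.
- get_calibration(name): a dict with "fx", "fy", "cx", "cy" (pixels), "world_to_cam" (4x4, takes a point from world to camera coordinates). Camera axes: x right, y down, z forward; pixel columns grow to the right and rows downward; lengths in m; the calibration is good to about 2 mm. A picture is of the moment at which its call begins. get_calibration takes no time and is no camera call.
- sign_off(): hands the job in; it is judged then, once.
The state is a dict: "t": time; "q": joint angles; "qd": joint speeds; "tau": joint torques, N m; "tcp_pos": TCP position; "tool_rot": TCP orientation; "force": force on the tool from outside, world axes, zero at the start; "ft_torque": the same for the moment, N m; "finger_gap": opening from 0.0 (shut) to 1.0 (fully open); "gripper_force": force on a finger pad.
Only numpy, scipy, OpenCV 4.12 (cv2) and the standard library are available. Lean on these libraries where they do the work, as an engineer would, in place of code of your own. Each camera call takes 0.05 s, during which the arm holds its last target. There are 200 camera calls.

## Working session

There is one attempt and no reset: what is moved stays moved. The work goes in short steps, Python scripts to look and compute and a shell command to move; the robot and the scene stay as the last step left them, time stands still between calls to the robot, and variables do not carry over. Pictures are saved under pics/ and viewed, at most 13 in all, crops included, and the job is handed in when it is done.

```bash
ls; mkdir -p pics; python3 - <<'E'
from station import *
import cv2
for n in ("side","top"):
    im=snapshot(n); cv2.imwrite(f"pics/{n}0.png",im[:,:,::-1])
    c=get_calibration(n); print(n,c)
print(sense())
E
```

```text
pics
side {'fx': 380.3067856896587, 'fy': 380.3067856896587, 'cx': 245.12490943083142, 'cy': 194.44914647322278, 'world_to_cam': array([[ 0.77645976, -0.62981167,  0.02115441, -0.43199655],
       [-0.35067967, -0.45973771, -0.81588296,  0.2378476 ],
       [ 0.52357809,  0.62608186, -0.57782998,  0.76101959],
       [ 0.        ,  0.        ,  0.        ,  1.        ]])}
top {'fx': 482.47457571431914, 'fy': 482.47457571431914, 'cx': 254.89665935407288, 'cy': 189.3833343954366, 'world_to_cam': array([[ 1.05169410e-03, -9.99970214e-01, -7.64626685e-03,
        -1.46552729e-02],
       [-9.94500396e-01, -2.45104627e-04, -1.04732530e-01,
         5.88019270e-01],
       [ 1.04727537e-01,  7.71436199e-03, -9.94471031e-01,
         1.37384257e+00],
       [ 0.00000000e+00,  0.00000000e+00,  0.00000000e+00,
         1.00000000e+00]])}
{'t': 0.1, 'q': array([ 1.12255037e+00,  5.28386305e-01,  1.43377538e+00,  1.33650056e-05,
        1.18141144e+00, -1.78481678e-01]), 'qd': array([ 0.00033495, -0.00317495, -0.00289291,  0.00030205,  0.00012716,
       -0.0007613 ]), 'tau': array([ 3.77062233e-04, -4.43306744e+01, -1.78587145e+01, -2.56839767e-04,
        3.93426410e-03, -6.78016150e-06]), 'tcp_pos': array([0.16638817, 0.60212449, 0.4038227 ]), 'tool_rot': array([ 1.34475974e-01,  9.90916360e-01, -9.40109375e-04, -3.11129609e-04]), 'force': array([-0.26689384, -0.33893931, -0.05488303]), 'ft_torque': array([-0.04086177,  0.01222724,  0.03240004]), 'gripper_force': 0.0, 'finger_gap': 1.00055041999541}
```

View pics/side0.png

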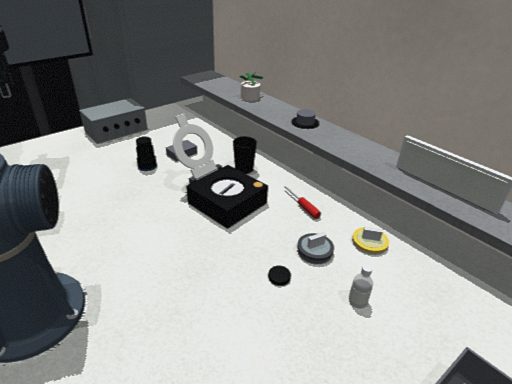

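View pics/top0.png

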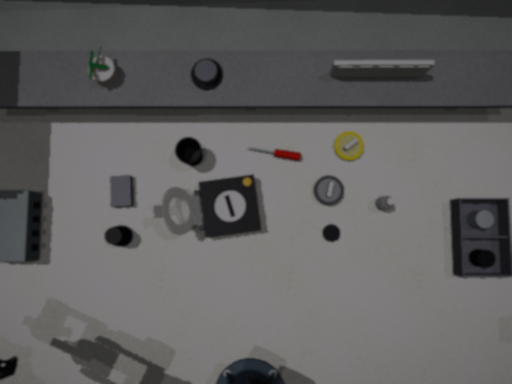

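The side view shows the cell at about (316,247) and the box at (228,193). In the top view they are at (329,190) and (230,206), with the slot visible. The ring stands open at (182,210). I'll zoom in for exact pixels.

```bash
python3 - <<'E'
import cv2,numpy as np
t=cv2.imread("pics/top0.png");s=cv2.imread("pics/side0.png")
def g(im,x0,y0,w,h,k): 
    c=cv2.resize(im[y0:y0+h,x0:x0+w],None,fx=k,fy=k,interpolation=cv2.INTER_CUBIC)
    c=cv2.convertScaleAbs(c,alpha=1.5,beta=15)
    for i in range(0,w,10):
        cv2.line(c,(i*k,0),(i*k,6),(0,0,255),1); cv2.putText(c,str(x0+i),(i*k,16),0,.35,(0,0,255))
    for i in range(0,h,10):
        cv2.line(c,(0,i*k),(6,i*k),(0,0,255),1); cv2.putText(c,str(y0+i),(8,i*k+4),0,.35,(0,0,255))
    return c
cv2.imwrite("pics/c1.png",np.vstack([g(t,150,165,100,75,8)]))
a=g(t,305,170,50,75,8); b=g(s,290,225,50,75,8); cv2.imwrite("pics/c2.png",np.hstack([a,b]))
cv2.imwrite("pics/c3.png",g(s,170,110,100,114,5))
E
```

```text
(no output)
```

View pics/c1.png

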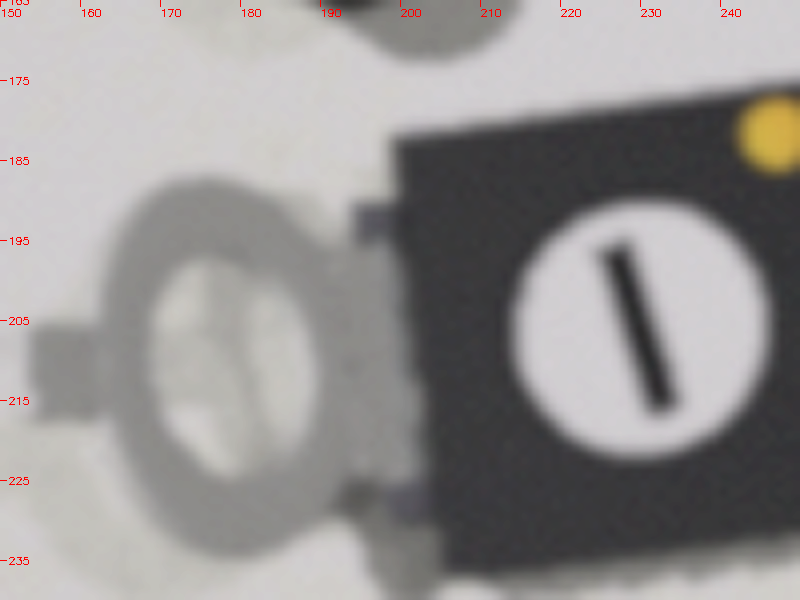

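View pics/c2.png

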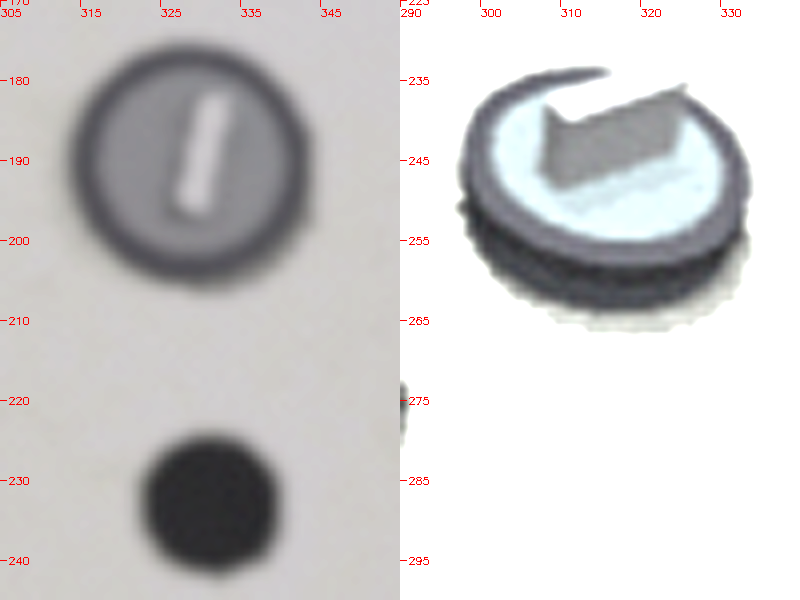

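View pics/c3.png

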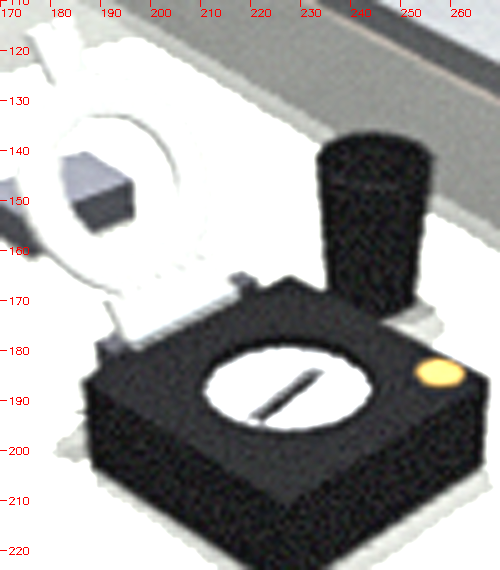

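The slot runs from (226.5,195.5) to (232.5,216.5) in the top crop. The bar runs from about (331.5,182) to (328.5,197), so the cell has to turn counter-clockwise. Next I'll fit these and triangulate.

```bash
cat > h.py <<'E'
from station import *
import cv2,numpy as np
def ray(n,uv):
    c=get_calibration(n);M=c["world_to_cam"];R,t=M[:3,:3],M[:3,3]
    d=R.T@np.array([(uv[0]-c["cx"])/c["fx"],(uv[1]-c["cy"])/c["fy"],1.]);return -R.T@t,d/np.linalg.norm(d)
def at_z(n,uv,z):
    o,d=ray(n,uv);return o+d*(z-o[2])/d[2]
def tri(a,b):
    A=0;y=0
    L=[]
    for n,uv in(("top",a),("side",b)):
        o,d=ray(n,uv);P=np.eye(3)-np.outer(d,d);A=A+P;y=y+P@o;L.append((o,d))
    p=np.linalg.solve(A,y);return p,[1000*np.linalg.norm((np.eye(3)-np.outer(d,d))@(p-o)) for o,d in L]
def proj(n,p):
    c=get_calibration(n);M=c["world_to_cam"];q=M[:3,:3]@np.asarray(p)+M[:3,3];return np.array([c["fx"]*q[0]/q[2]+c["cx"],c["fy"]*q[1]/q[2]+c["cy"]])
def blob(m,x0,y0,x1,y1,s=8):
    """largest contour (upsampled gray mask) in a window -> contour in pixel coords"""
    cs,_=cv2.findContours(m,cv2.RETR_EXTERNAL,cv2.CHAIN_APPROX_NONE);k=max(cs,key=cv2.contourArea)
    return k.reshape(-1,2)/s+np.array([x0,y0])-.5+.5/s
def up(im,x0,y0,x1,y1,s=8): return cv2.resize(im[y0:y1,x0:x1],None,fx=s,fy=s,interpolation=cv2.INTER_CUBIC)
E
python3 - <<'E'
from h import *
t=cv2.imread("pics/top0.png");s=cv2.imread("pics/side0.png")
g=lambda i:cv2.cvtColor(i,cv2.COLOR_BGR2GRAY)
f=lambda k:cv2.fitEllipse(cv2.convexHull(k.astype(np.float32)))
# seat
res={}
for n,im,w in(("top",t,(210,186,250,226)),("side",s,(206,176,248,200))):
    u=up(g(im),*w);th,m=cv2.threshold(u,0,255,cv2.THRESH_OTSU)
    k=blob(m,*w);res[n]=f(k);print(n,"seat",res[n])
    # slot: dark inside seat
    mm=np.zeros_like(m);cs,_=cv2.findContours(m,0,1);K=max(cs,key=cv2.contourArea)
    cv2.drawContours(mm,[cv2.convexHull(K)],-1,255,-1);mm=cv2.erode(mm,np.ones((17,17)))
    d=cv2.bitwise_and(mm,255-m);ks=blob(d,*w);r=cv2.minAreaRect(ks.astype(np.float32));print(" slot",r)
    b=cv2.boxPoints(r);e=sorted([(b[i]+b[(i+1)%4])/2 for i in range(4)],key=lambda p:-np.linalg.norm(p-r[0]))[:2]
    P=[at_z(n,q,.05) for q in e];v=P[0]-P[1];print(" slot ang deg",np.degrees(np.arctan2(v[1],v[0])),1000*np.linalg.norm(v), (P[0]+P[1])/2)
print("seat tri",tri(res["top"][0],res["side"][0]), at_z("top",res["top"][0],.055),at_z("side",res["side"][0],.055))
# box deck edges in top: dark hull
w=(190,165,275,245);u=up(g(t),*w);print(np.percentile(u,[5,50,95]))
m=(u<75).astype(np.uint8)*255;k=blob(m,*w);r=cv2.minAreaRect(k.astype(np.float32));print("box top",r)
b=cv2.boxPoints(r);P=[at_z("top",q,.06) for q in b];print(np.round(P,4));print([np.degrees(np.arctan2(*(P[i]-P[i-1])[1::-1])) for i in range(4)],np.mean(P,0))
# cell
w=(308,170,350,212);u=up(g(t),*w);th,m=cv2.threshold(u,0,255,cv2.THRESH_OTSU)
inv=255-m;k=blob(inv,*w);e=f(k);print("cell outer",e,th,at_z("top",e[0],.018))
a=up(g(t),318,178,340,202);m=(a>(int(a.max())+int(np.median(a)))/2).astype(np.uint8)*255;k=blob(m,318,178,340,202);r=cv2.minAreaRect(k.astype(np.float32));print("bar",r,a.max(),np.median(a))
b=cv2.boxPoints(r);P=[at_z("top",q,.052) for q in b];print(np.round(P,4),[np.degrees(np.arctan2(*(P[i]-P[i-1])[1::-1])) for i in range(4)],np.mean(P,0))
cv2.imwrite("pics/c4.png",np.hstack([cv2.resize(s[225:275,290:345],None,fx=7,fy=7,interpolation=cv2.INTER_CUBIC),cv2.resize(t[165:215,303:358],None,fx=7,fy=7,interpolation=cv2.INTER_CUBIC)]))
E
```

```text
top seat ((229.64491271972656, 205.6343231201172), (31.46204376220703, 32.16988754272461), 45.91915512084961)
 slot ((229.4811248779297, 205.62869262695312), (21.43832015991211, 4.035686016082764), 72.21611022949219)
 slot ang deg 18.101815558199856 61.58739871659117 [0.53929954 0.05830272 0.05      ]
side seat ((227.0887451171875, 187.2905731201172), (15.986279487609863, 32.426063537597656), 89.46296691894531)
 slot ((226.9570770263672, 188.60513305664062), (3.18691086769104, 16.94638442993164), 52.02839660644531)
 slot ang deg 17.122121622049484 62.43392589992676 [0.53599703 0.05542093 0.05      ]
seat tri (array([0.53865414, 0.05804427, 0.05153129]), [np.float64(0.5577105240026013), np.float64(0.5577105240026313)]) [0.53886037 0.05751093 0.055     ] [0.53515314 0.05426336 0.055     ]
[ 26.  84. 128.]
box top ((223.86044311523438, 207.58383178710938), (58.23284912109375, 71.78353118896484), 82.20439910888672)
[[ 0.6015  0.1871  0.06  ]
 [ 0.6296 -0.0161  0.06  ]
 [ 0.4652 -0.0386  0.06  ]
 [ 0.4376  0.1621  0.06  ]]
[np.float64(8.672171572736806), np.float64(-82.134845694443), np.float64(-172.22037807209816), np.float64(97.81906924937707)] [0.53347347 0.0736379  0.06      ]
cell outer ((328.5694274902344, 190.47366333007812), (30.848318099975586, 32.31058883666992), 123.88249206542969) 98.0 [ 0.58621552 -0.23033574  0.018     ]
bar ((330.0596923828125, 188.45663452148438), (3.881532669067383, 14.466269493103027), 12.835609436035156) 126 83.0
[[ 0.5695 -0.2194  0.052 ]
 [ 0.6101 -0.2292  0.052 ]
 [ 0.6076 -0.2401  0.052 ]
 [ 0.567  -0.2302  0.052 ]] [np.float64(77.07423162712011), np.float64(-13.554946676902931), np.float64(-102.97948544927776), np.float64(166.39915904895642)] [ 0.58855141 -0.22974328  0.052     ]
```

View pics/c4.png

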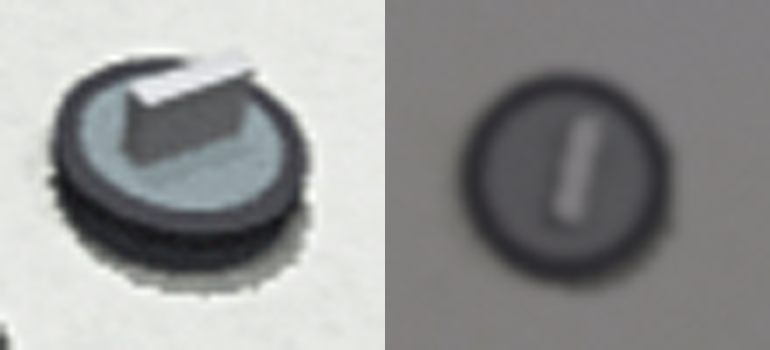

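The bar's top centre is at about (317.1,236.1) in the side view. I'll check its height by triangulation, get the box yaw from its deck corners and then start moving.

```bash
python3 - <<'E'
from h import *
print(tri((330.06,188.46),(316.9,236.0)))
a,b=at_z("top",(199,182),.06),at_z("top",(205.2,236.2),.06);v=a-b;print(a,b,np.degrees(np.arctan2(v[1],v[0])),np.linalg.norm(v))
a,b=at_z("side",(186,185.5),.06),at_z("side",(226.5,165),.06);v=b-a;print(a,b,np.degrees(np.arctan2(v[1],v[0])),np.linalg.norm(v))
a,b=at_z("side",(186,185.5),.06),at_z("side",(226,210),.06);v=b-a;print(np.degrees(np.arctan2(v[1],v[0]))+90,np.linalg.norm(v))
E
python3 -m jog '{"linear":[[0,0,40],[26,-52,10],[26,-52,0],[26,-52,0],[26,-52,0],[26,-52,0],[26,-52,0],[26,-52,0],[26,-52,0],[26,-52,0],[26,-52,0],[26,-52,0]],"turn":[0,0,0,0,0,0,0,0,0,0,0,0]}' 1
python3 -m jog '{"linear":[[26,-52,-10],[26,-52,-30],[26,-52,-40],[26,-52,-40],[31,-52,-40],[0,0,0]],"turn":[0,0.2,0.2,0,0,0]}' 0.6
```

```text
(array([ 0.58824715, -0.22962835,  0.04794134]), [np.float64(0.982267719767373), np.float64(0.9822677197674902)])
[0.60613265 0.14526434 0.06      ] [0.45198279 0.12570541 0.06      ] 7.231193881582332 0.15538574529318536
[0.44687454 0.12310543 0.06      ] [0.59994805 0.14364265 0.06      ] 7.641500459855438 0.15444506067569014
7.834988671364556 0.15539022135220606
t: 1.6
tcp_pos: [0.4529, 0.0285, 0.4546]
tool_rot: [0.135, 0.991, 0.0, -0.0]
force: [0.8, 0.6, 0.6]
finger_gap: 0.999
gripper_force: 0.0
t: 2.35
tcp_pos: [0.5766, -0.2114, 0.3059]
tool_rot: [0.119, 0.993, 0.001, -0.003]
force: [-1.0, 1.0, 0.0]
finger_gap: 0.6
gripper_force: 0.0
```

```bash
python3 -m jog '{"linear":[[0,0,0],[0,0,0]],"turn":[0,0]}' ; python3 - <<'E'
from h import *
from scipy.spatial.transform import Rotation as R
s=sense();Y=R.from_quat(s["tool_rot"]).as_matrix();print(s["tcp_pos"],np.degrees(np.arctan2(Y[1,1],Y[0,1])),Y[:,2])
E
```

```text
t: 2.6
tcp_pos: [0.5758, -0.207, 0.312]
tool_rot: [0.117, 0.993, -0.0, 0.0]
force: [-0.1, 0.3, -0.5]
finger_gap: 0.597
gripper_force: 0.0
[ 0.57581901 -0.20696253  0.31200087] 76.61153668514761 [ 9.08626300e-04 -3.60211140e-04 -9.99999522e-01]
```

```bash
python3 -m jog '{"linear":[[12,-23,-20],[0,0,-20],[0,0,-20],[0,0,0],[0,0,0]],"turn":[0,0,0,0,0]}' ; python3 - <<'E'
from h import *
im=snapshot("side")[:,:,::-1];t=snapshot("top")[:,:,::-1]
print(sense()["tcp_pos"])
cv2.imwrite("pics/d1.png",np.hstack([cv2.resize(im[165:285,260:380],None,fx=3.3,fy=3.3,interpolation=cv2.INTER_CUBIC),cv2.resize(t[130:250,270:390],None,fx=3.3,fy=3.3,interpolation=cv2.INTER_CUBIC)]))
E
```

```text
t: 3.22
tcp_pos: [0.5885, -0.2306, 0.2524]
tool_rot: [0.117, 0.993, -0.0, 0.001]
force: [-0.1, -0.2, -0.3]
finger_gap: 0.599
gripper_force: 0.0
[ 0.58856241 -0.23098866  0.25241676]
```

View pics/d1.png

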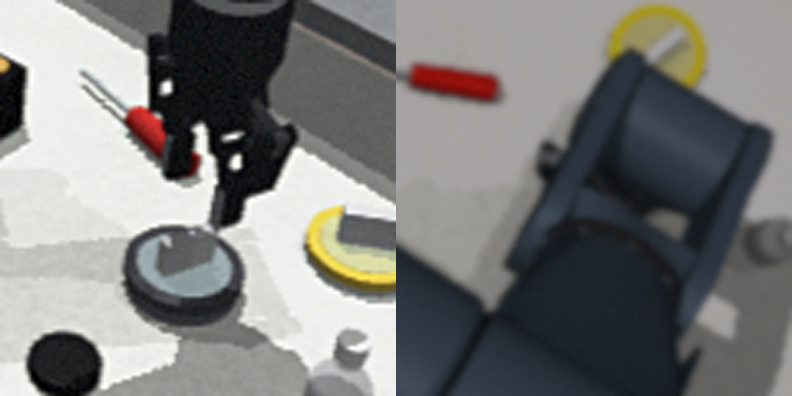

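The open fingers stand above the bar, on either side of it (side crop, near (205,190), bar at (190,250)). I'll descend and grip.

```bash
python3 -m jog '{"linear":[[0,1,-20],[0,0,-20],[0,0,-8],[0,0,-4],[0,0,0],[0,0,0]],"turn":[0,0,0,0,0,0]}' && python3 -m jog '{"linear":[[0,0,0],[0,0,0],[0,0,0],[0,0,0],[0,0,0]],"turn":[0,0,0,0,0]}' 0 60
```

```text
t: 4.08
tcp_pos: [0.5884, -0.2304, 0.1992]
tool_rot: [0.117, 0.993, -0.0, 0.0]
force: [-0.3, -0.1, -0.1]
finger_gap: 0.601
gripper_force: 0.0
t: 4.7
tcp_pos: [0.5884, -0.2303, 0.1992]
tool_rot: [0.117, 0.993, -0.0, 0.0]
force: [-0.5, -0.0, 4.9]
finger_gap: 0.128
gripper_force: 59.8
```

```bash
python3 -m jog '{"linear":[[0,0,20],[0,0,40],[0,0,40],[-8,48,10],[-8,48,0],[-8,48,0],[-8,48,0],[-9,48,0],[-9,48,-10],[0,0,0],[0,0,0],[0,0,0]],"turn":[0,0,0,1,1,1,1,0,0,0,0,0]}'; python3 - <<'E'
from h import *
from scipy.spatial.transform import Rotation as R
im=snapshot("side")[:,:,::-1];t=snapshot("top")[:,:,::-1]
s=sense();Y=R.from_quat(s["tool_rot"]).as_matrix();print(s["tcp_pos"],np.degrees(np.arctan2(Y[1,1],Y[0,1])),s["force"])
cv2.imwrite("pics/d2.png",np.hstack([cv2.resize(im[110:230,170:290],None,fx=3.3,fy=3.3,interpolation=cv2.INTER_CUBIC),cv2.resize(t[145:265,170:290],None,fx=3.3,fy=3.3,interpolation=cv2.INTER_CUBIC)]))
E
```

```text
t: 6.2
tcp_pos: [0.5387, 0.0567, 0.2992]
tool_rot: [-0.056, 0.998, -0.0, 0.001]
force: [0.1, -0.8, -1.1]
finger_gap: 0.127
gripper_force: 59.2
[0.53859178 0.05663245 0.29902434] 96.43646563871374 [ 0.39816623 -0.00441374 -1.5460885 ]
```

View pics/d2.png

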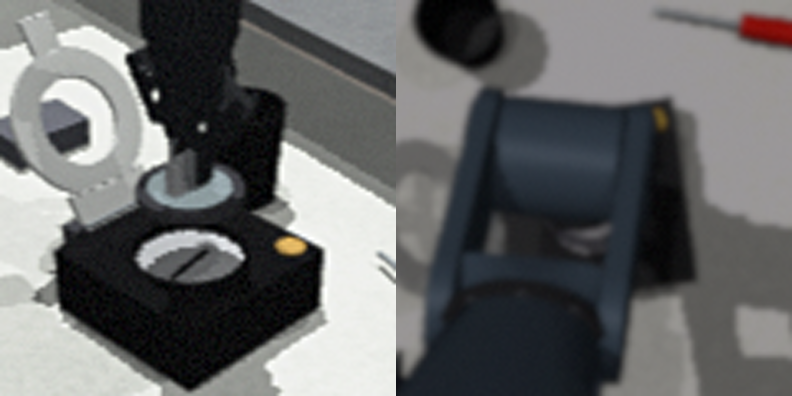

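The cell hangs level over the bore: its disc is at about (190,187) and the bore at (190,257) in the left crop. I'll compare the two centres using the side camera alone.

```bash
python3 - <<'E'
from h import *
u=(170+190/3.3-.35,110+186.5/3.3-.35)
print(at_z("side",u,.122),at_z("side",(227.09,187.29),.0515),at_z("side",(227.09,187.29),.055))
E
python3 -m jog '{"linear":[[0,1.5,-10],[0,0,-10],[0,0,-10],[0,0,-5],[0,0,-3],[0,0,0],[0,0,0]],"turn":[0,0,0,0,0,0,0]}'
```

```text
[0.53625778 0.05443703 0.122     ] [0.53822203 0.05839167 0.0515    ] [0.53515755 0.05426351 0.055     ]
t: 7.18
tcp_pos: [0.5383, 0.0593, 0.261]
tool_rot: [-0.057, 0.998, -0.0, 0.0]
force: [-0.3, 0.1, -1.9]
finger_gap: 0.13
gripper_force: 59.2
```

```bash
python3 -m jog '{"linear":[[0,-1,-5],[0,0,-4],[0,0,-3],[0,0,-2],[0,0,-1],[0,0,0]],"turn":[0,0,0,0,0,0]}'; python3 -m jog '{"linear":[[0,0,-1],[0,0,-1],[0,0,0],[0,0,0]],"turn":[0,0,0,0]}'
```

```text
t: 7.92
tcp_pos: [0.5381, 0.0583, 0.2457]
tool_rot: [-0.057, 0.998, 0.0, -0.0]
force: [0.7, -0.6, -1.6]
finger_gap: 0.13
gripper_force: 59.2
t: 8.43
tcp_pos: [0.5383, 0.0583, 0.2438]
tool_rot: [-0.057, 0.998, -0.0, 0.0]
force: [0.8, -0.3, -1.3]
finger_gap: 0.13
gripper_force: 59.2
```

```bash
python3 -m jog '{"linear":[[0,0,-1],[0,0,-0.5],[0,0,0],[0,0,0]],"turn":[0,0,0,0]}';python3 -m jog '{"linear":[[0,0,-0.5],[0,0,0],[0,0,0]],"turn":[0,0,0]}'
```

```text
t: 8.93
tcp_pos: [0.5383, 0.0583, 0.2423]
tool_rot: [-0.057, 0.998, -0.0, 0.0]
force: [1.7, 0.4, -1.3]
finger_gap: 0.127
gripper_force: 59.2
t: 9.3
tcp_pos: [0.5383, 0.0583, 0.2421]
tool_rot: [-0.057, 0.998, -0.0, 0.0]
force: [0.1, 0.7, 3.5]
finger_gap: 0.13
gripper_force: 59.9
```

Contact at the predicted proud height. Now a slightly firmer push, turning counter-clockwise.

```bash
python3 -m jog '{"linear":[[0,0,-0.3],[0,0,0],[0,0,0],[0,0,0],[0,0,0],[0,0,0]],"turn":[0,0.4,0.4,0.4,0,0]}'
```

```text
t: 10.05
tcp_pos: [0.5383, 0.0583, 0.2419]
tool_rot: [-0.109, 0.994, -0.0, 0.0]
force: [-0.6, 0.9, 5.2]
finger_gap: 0.129
gripper_force: 60.2
```

```bash
python3 -m jog '{"linear":[[0,0,-0.2],[0,0,0],[0,0,0],[0,0,0]],"turn":[0.3,0.2,0,0]}';python3 -m jog '{"linear":[[0,0,-0.2],[0,0,0],[0,0,0]],"turn":[0.2,0,0]}';python3 -m jog '{"linear":[[0,0,0],[0,0,0],[0,0,0]],"turn":[0.2,0,0]}'
```

```text
t: 10.55
tcp_pos: [0.5384, 0.0583, 0.241]
tool_rot: [-0.131, 0.991, 0.0, 0.0]
force: [2.6, 1.7, -1.7]
finger_gap: 0.129
gripper_force: 59.4
t: 10.92
tcp_pos: [0.5383, 0.0584, 0.241]
tool_rot: [-0.139, 0.99, 0.0, 0.0]
force: [3.1, 2.4, -1.2]
finger_gap: 0.127
gripper_force: 59.2
t: 11.3
tcp_pos: [0.5383, 0.0585, 0.2411]
tool_rot: [-0.148, 0.989, 0.0, 0.0]
force: [2.4, 3.4, -1.5]
finger_gap: 0.128
gripper_force: 59.1
```

The push force has vanished, so the key is over the slot. Lowering in small steps.

```bash
python3 -m jog '{"linear":[[0,0,-1],[0,0,-1],[0,0,0]],"turn":[0,0,0]}';python3 -m jog '{"linear":[[0,0,-1],[0,0,-0.5],[0,0,0]],"turn":[0,0,0]}'
```

```text
t: 11.68
tcp_pos: [0.5385, 0.058, 0.2392]
tool_rot: [-0.148, 0.989, -0.0, 0.001]
force: [4.0, 2.0, -0.2]
finger_gap: 0.126
gripper_force: 59.5
t: 12.05
tcp_pos: [0.5385, 0.0581, 0.2376]
tool_rot: [-0.148, 0.989, -0.0, 0.001]
force: [5.6, 0.9, 1.4]
finger_gap: 0.127
gripper_force: 59.6
```

```bash
python3 -m jog '{"linear":[[0.4,0,-0.4],[0,0,0],[0,0,0]],"turn":[0,0,0]}';python3 -m jog '{"linear":[[0,0,-0.4],[0,0,0],[0,0,0]],"turn":[0,0,0]}'
```

```text
t: 12.42
tcp_pos: [0.5386, 0.0582, 0.2372]
tool_rot: [-0.148, 0.989, -0.0, 0.0]
force: [4.6, 1.0, 0.6]
finger_gap: 0.133
gripper_force: 59.8
t: 12.8
tcp_pos: [0.5386, 0.0582, 0.2371]
tool_rot: [-0.148, 0.989, -0.0, 0.0]
force: [3.7, 0.8, 6.5]
finger_gap: 0.125
gripper_force: 60.2
```

Seated at 0.2371, as predicted. Releasing and lifting clear.

```bash
python3 -m jog '{"linear":[[0,0,0.5],[0,0,0],[0,0,0],[0,0,5],[0,0,20],[0,0,30],[0,0,50],[0,0,60],[0,0,30],[-40,0,0],[-60,0,0],[0,0,0]],"turn":[0,0,0,0,0,0,0,0,0,0,0,0]}' 0.45; python3 - <<'E'
from h import *
im=snapshot("side")[:,:,::-1];t=snapshot("top")[:,:,::-1]
print(sense()["tcp_pos"])
cv2.imwrite("pics/d3.png",np.hstack([cv2.resize(im[100:230,160:280],None,fx=3.3,fy=3.3,interpolation=cv2.INTER_CUBIC),cv2.resize(t[145:275,145:265],None,fx=3.3,fy=3.3,interpolation=cv2.INTER_CUBIC)]))
E
```

```text
t: 14.3
tcp_pos: [0.4325, 0.0592, 0.4311]
tool_rot: [-0.148, 0.989, 0.001, -0.004]
force: [1.4, -0.5, 0.6]
finger_gap: 0.448
gripper_force: 0.0
[0.43811309 0.05837607 0.43279146]
```

View pics/d3.png

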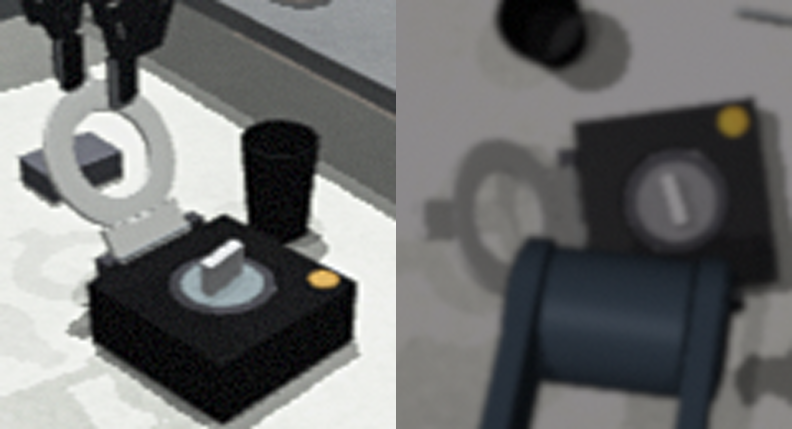

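The cell is flush in the bore with its bar at about (675,198) in the right crop. The ring is still open. Next I'll find the ring angle and work out the closing arc for shut fingertips pushing on the tab's outer face.

```bash
python3 - <<'E'
from h import *
a=np.radians(7.5);ey=np.array([-np.sin(a),np.cos(a),0]);H=np.array([.5385,.0582,.0612])+.085*ey;ez=np.array([0,0,1.])
for th in np.arange(1.9,2.25,.05):
    p=H+.18*(-np.cos(th)*ey+np.sin(th)*ez); print(round(th,2),proj("top",p).round(1),proj("side",p).round(1))
W=[(137,150),(137,120)]
for th in np.arange(2.1,-.01,-.15):
    if th>np.pi/2: e=(-180*np.cos(th)+8*np.sin(th)+14.5,180*np.sin(th)+8*np.cos(th)-22)
    else: e=(-168*np.cos(th)+8*np.sin(th)+14.5,168*np.sin(th)+8*np.cos(th))
    W.append(e)
W=[H*1e3+s*ey+[0,0,h+173] for s,h in W]
for i,w in enumerate(W): print(w.round(0),(w-W[i-1]).round(0) if i else "")
print(sense()["tcp_pos"])
E
python3 -m jog '{"linear":[[0,0,30],[10,40,0],[10,45,0],[10,45,0],[10,45,0],[15,45,0],[15,0,0],[0,0,0]],"turn":[0,-1,-0.9,0,0,0,0,0]}' 0
```

```text
1.9 [168.  208.2] [189.6 110.8]
1.95 [164.9 208.7] [187.7 111. ]
2.0 [161.9 209.2] [185.8 111.3]
2.05 [159.  209.8] [184.  111.8]
2.1 [156.2 210.3] [182.3 112.5]
2.15 [153.6 210.8] [180.7 113.3]
2.2 [151.2 211.3] [179.2 114.2]
2.25 [148.8 211.8] [177.7 115.3]
[510. 278. 384.] 
[510. 278. 354.] [  0.   0. -30.]
[513. 254. 364.] [  3. -25.   9.]
[516. 230. 376.] [  3. -24.  13.]
[519. 205. 386.] [  3. -25.   9.]
[523. 179. 391.] [  3. -26.   5.]
[526. 153. 402.] [  3. -26.  11.]
[529. 128. 400.] [  3. -25.  -2.]
[532. 104. 394.] [  3. -24.  -6.]
[536.  81. 384.] [  3. -23. -10.]
[538.  60. 371.] [  3. -21. -13.]
[541.  40. 355.] [  3. -19. -16.]
[543.  24. 336.] [  2. -17. -19.]
[545.  10. 314.] [  2. -14. -21.]
[546.   0. 291.] [  1. -10. -23.]
[547.  -7. 267.] [  1.  -7. -24.]
[547. -10. 242.] [  0.  -3. -25.]
[0.43811309 0.05837607 0.43279146]
t: 15.4
tcp_pos: [0.5103, 0.2783, 0.462]
tool_rot: [-0.066, 0.998, -0.0, 0.0]
force: [0.0, 0.3, -0.7]
finger_gap: 0.001
gripper_force: 0.0
```

The ring angle is about 2.15. Now descending behind the tab.

```bash
python3 -m jog '{"linear":[[0,0,-40],[0,0,-40],[0,0,-28],[0,0,0],[1.5,-12,5],[1.5,-12,5],[1.5,-12,6],[1.5,-12,6],[1.5,-12,5],[1.5,-12,4],[0,0,0]],"turn":[0,0,0,0,0,0,0,0,0,0,0]}'; python3 -m jog '{"linear":[[1.5,-13,3],[1.5,-13,3],[1.5,-13,5],[1.5,-13,5],[1.5,-13,0],[1.5,-13,-1],[1.5,-12,-3],[1.5,-12,-3],[0,0,0]],"turn":[0,0,0,0,0,0,0,0,0]}'; python3 - <<'E'
from h import *
im=snapshot("side")[:,:,::-1]
s=sense();print(s["tcp_pos"],s["force"])
cv2.imwrite("pics/d4.png",cv2.resize(im[60:230,140:300],None,fx=3,fy=3,interpolation=cv2.INTER_CUBIC))
E
```

```text
t: 16.77
tcp_pos: [0.5176, 0.2052, 0.3853]
tool_rot: [-0.065, 0.998, -0.0, -0.0]
force: [0.2, 0.4, -0.5]
finger_gap: 0.0
gripper_force: 0.0
t: 17.9
tcp_pos: [0.5296, 0.1033, 0.3937]
tool_rot: [-0.065, 0.998, -0.0, -0.001]
force: [0.4, 0.7, 1.0]
finger_gap: 0.001
gripper_force: 0.0
[0.52949203 0.10376874 0.39387452] [-0.58076756  0.37130144 -0.34689501]
```

View pics/d4.png

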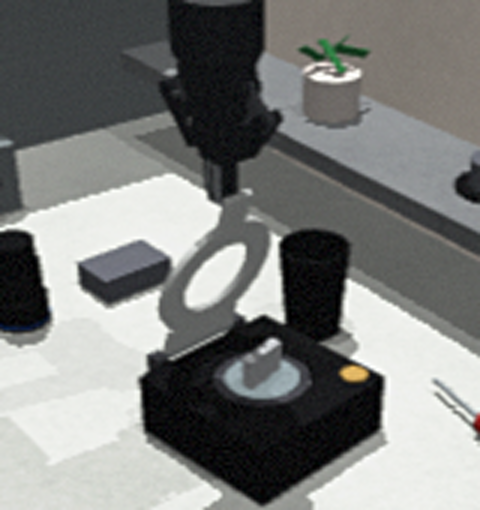

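The ring has followed the fingertips past upright (tab at about (238,205) in the crop). I'll continue the arc.

```bash
python3 -m jog '{"linear":[[1.5,-11.5,-5],[1.5,-11.5,-5],[1.5,-10.5,-6.5],[1.5,-10.5,-6.5],[1.5,-9.5,-8],[1.5,-9.5,-8],[1,-8.5,-9.5],[1,-8.5,-9.5],[1,-7,-10.5],[1,-7,-10.5],[0,0,0]],"turn":[0,0,0,0,0,0,0,0,0,0,0]}'; python3 -m jog '{"linear":[[0.5,-5,-11.5],[0.5,-5,-11.5],[0.5,-3.5,-12],[0.5,-3.5,-12],[0,-1.5,-8],[0,-1.5,-8],[0,0,-4],[0,0,-3],[0,0,0],[0,0,0]],"turn":[0,0,0,0,0,0,0,0,0,0]}'
```

```text
t: 19.32
tcp_pos: [0.5423, 0.0099, 0.3141]
tool_rot: [-0.065, 0.998, 0.0, -0.001]
force: [0.3, -0.3, -0.4]
finger_gap: -0.003
gripper_force: 0.0
t: 20.58
tcp_pos: [0.5446, -0.0096, 0.2455]
tool_rot: [-0.066, 0.998, -0.0, 0.0]
force: [0.4, 1.0, -0.2]
finger_gap: -0.003
gripper_force: 0.0
```

```bash
python3 -m jog '{"linear":[[0,0,-1.5],[0,0,-1.5],[0,0,0],[0,0,0]],"turn":[0,0,0,0]}'; python3 -m jog '{"linear":[[0,0,-0.7],[0,0,0],[0,0,0]],"turn":[0,0,0]}'
```

```text
t: 21.08
tcp_pos: [0.5447, -0.0097, 0.2426]
tool_rot: [-0.066, 0.998, -0.0, 0.0]
force: [0.4, 0.1, 4.4]
finger_gap: 0.0
gripper_force: 2.1
t: 21.45
tcp_pos: [0.5447, -0.0097, 0.2425]
tool_rot: [-0.066, 0.998, -0.0, 0.0]
force: [-1.2, -0.5, 8.7]
finger_gap: 0.0
gripper_force: 4.4
```

It reached a firm stop at the predicted height. I'll retreat and check.

```bash
python3 -m jog '{"linear":[[0,0,3],[0,0,20],[0,0,40],[0,0,60],[0,0,40],[-40,-10,0],[-40,-20,0],[-30,-20,0],[0,0,0],[0,0,0]],"turn":[0,0,0,0,0,0,0,0,0,0]}'; python3 - <<'E'
from h import *
im=snapshot("side")[:,:,::-1];t=snapshot("top")[:,:,::-1]
cv2.imwrite("pics/d5.png",np.hstack([cv2.resize(im[120:240,170:290],None,fx=3.3,fy=3.3,interpolation=cv2.INTER_CUBIC),cv2.resize(t[145:265,170:290],None,fx=3.3,fy=3.3,interpolation=cv2.INTER_CUBIC)]))
E
```

```text
t: 22.7
tcp_pos: [0.4351, -0.0598, 0.4046]
tool_rot: [-0.065, 0.998, -0.0, 0.001]
force: [0.3, 0.5, 0.2]
finger_gap: -0.001
gripper_force: 0.0
```

View pics/d5.png

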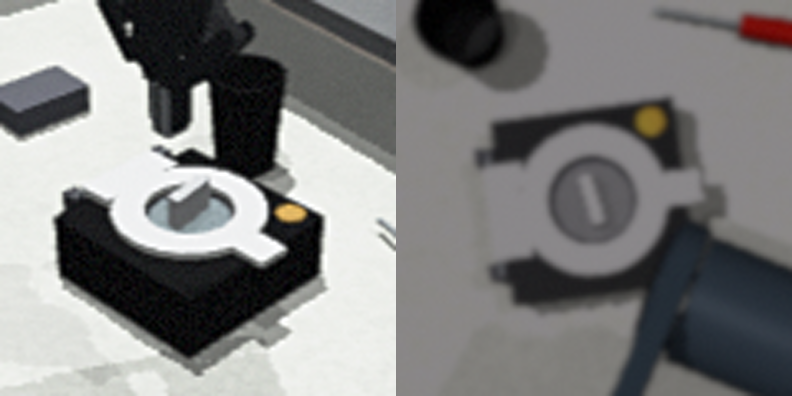

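The ring lies flat over the cell with the bar standing through it (at about (592,198) in the right crop). The coin hasn't moved.

```bash
python3 -c "
from station import *
print(sign_off())"
```

```text
the job is handed in; nothing more can be done
None
```

The cell sits flush in the bore and was let go before the clamp ring was swung fully closed; no bystander was touched, and the job was handed in at about 23 s (no verdict was returned).

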